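Dock a data logger for read-out

ROBOT

A 6-joint arm with a two-finger parallel gripper is mounted at the origin on the work surface. World frame = base frame: x ahead of the robot, y to its left, z up, the work surface at z = 0. Lengths are in m, angles in degrees, forces in N, time in s.
With the tool pointing down it reaches from about 0.25 to 0.725 m from the base axis. Payload 9.7 kg.
Tool frame: the origin (TCP) lies midway between the tips of the shut fingers; the grasp point (between the pads) lies 19 mm behind it; z points along the fingers, y is the line along which they close (so a half turn about z gives the same grasp; the last joint's range is limited). The gripper opens to 85 mm and grips with 20 to 120 N. Pads are 22 mm wide; open, the fingers measure 114 mm over their backs; the gripper's body (76 mm by 85 mm) begins 54 mm behind the grasp point. The pads swing forward as they close: fully open they stand 13 mm farther back than shut.
Start: joints at [-63.656, 4.979, 10.078, 95.1, 0, 90], TCP at [0.244, -0.493, 0.192] pointing down, gripper open.
Joint ranges: [-179.16, 179.16], [-48.56, 103.87], [-65.8, 70.77], [-126.05, 130.52], [-82.76, 87.17], [-180, 180]. Speed limits (degrees/s): [127.2, 127.2, 147.25, 180, 180, 180].

INTERFACE

Orientations are given as [roll, pitch, yaw] about the fixed x, y, z axes, in that order (R = Rz(yaw) Ry(pitch) Rx(roll)).
In Python, from workcell import bot gives the robot as it stands.
- The arm moves only by the shell command python3 -m crank 'ROWS' [FORCE]. ROWS is JSON, a list of rows, each an object with "gripper": the finger opening in mm, from 0 to 85.4; "travel": the shift along the tool's x, y, z in mm, a list of three; "twist": the turn, a rotation vector about the tool's x, y, z in rad, a list of three. In form: [{"gripper": gripper, "travel": [tx, ty, tz], "twist": [rx, ry, rz]}, ...]. A call has 1 to 12 rows; each row shifts and turns the commanded pose from where the row before left it, along the tool's axes as they then stand; what a row does not reach is not made up. A row lasts 1/8 s, in which the tool goes at most 62.5 mm and 10.7 degrees, less where a joint would pass 70% of its speed; a pose out of reach is approached as far as the arm can. A call is refused whole if a number of a shift passes 62.5 or a number of a turn 0.188, either way. A call with a gripper value outside its range is refused whole. The fingers move at their own pace and stop on an object; FORCE is the grip in N (left out, the last holds). Time passes only in rows, so rows that do not move let the fingers close. It gives the time, the measured TCP pose, the force, the opening and the grip force at its end, in the units of the state.
- bot.get_obs(): the state, without advancing time (a new reading comes with each control period).
- bot.camera(name): name is "scene" or "top" or "wrist"; returns the picture (480x640x3 uint8, red, green, blue); there is no depth.
- bot.calibration(name): a dict with "vfov" (degrees; the focal length in pixels is half the picture's height over the tangent of half this angle, whatever the lens; pixels are square), "cx", "cy" (the principal point, pixels), "camera_from_world" (4x4, takes a point from world to camera coordinates). Camera axes: x right, y down, z forward; pixel columns grow to the right and rows downward; lengths in m; the calibration is good to about 2 mm. A picture is of the moment at which its call begins: read the wrist's pose just before it. calibration takes no time and is no camera call; for the wrist camera it gives the pose at the moment of the call.
- bot.job_done(): hands the job in; it is judged then, once.
The state is a dict: "time": time; "q": joint angles; "qd": joint speeds; "joint_efforts": joint torques, N m; "ee_pos": TCP position; "tcp_rot": TCP orientation; "wrist_force": force on the tool from outside, world axes, zero at the start; "torque": the same for the moment, N m; "opening": finger opening in m; "grasp_force": force on a finger pad.
Only numpy, scipy, OpenCV 4.12 (cv2) and the standard library are available. Lean on these libraries where they do the work, as an engineer would, in place of code of your own. Each camera call takes 0.05 s, during which the arm holds its last target. There are 200 camera calls.

TASK

Take the longer of the two steel data loggers out of the foam tray and snap it sideways, fully home, into both spring clips of the reading cradle: midway along them, with its flat end towards the sliding reader head. Then slide the reader head along its rails until it rests against the logger's flat end, and let go. Leave the shorter logger and everything else on the bench where they are.

Things in the scene. Friction and masses are not known exactly. Their poses are not given: they have to be found in the camera images.
- long_logger_mid (a point): Centre of the longer data logger's cylindrical body, on its axis. Plain steel cylinder 26 mm in diameter, 150 mm long, about 0.25 kg; one end flat with a black band, at the other a thin stem (12 mm diameter, 35 mm long). Own y axis: along the cylinder towards the flat end. Starts level in a groove of the foam tray, axis 42 mm above the table.
- long_logger_flat (a point): Centre of the flat (black-banded) end face of the longer logger, 75 mm from its centre along its own y axis.
- short_logger_mid (a point): Centre of the shorter logger: same diameter and shape but the body is 110 mm long (145 mm with its stem). Lies in the other groove of the tray, 90 mm from the longer one. To be left alone.
- tray: Aluminium plate 200 x 200 x 6 mm, fixed, with two black foam bars across it (20 mm thick, tops 42 mm over the table, at y = -44 and +44 mm), both notched with grooves 29 mm wide along the tray's y axis at x = -45 and +45 mm. Between the bars 68 mm are free for fingers, down to the plate. Origin: centre of its underside.
- cradle_seat (a point): Where the centre of a logger fully home in the reading cradle lies: midway between the two clips, 48 mm above the table. z is up; y along the logger towards the reader head. The cradle's base plate is fixed: 94 mm wide, 10 mm high, from y = -85 to +215 mm of this point. Between the clips 78 mm are free for fingers, down to the plate.
- clip_a (a point): Spring clip farther from the reader head, 48 mm from the seat point (this point: on the home axis). 18 mm long, open upwards: two sprung steel jaws, flared to a 34 mm mouth at their tips, 65 mm above the table, and narrowing to 20 mm at 57 mm above the table; below that the logger's firm seat.
- clip_b (a point): The like clip nearer the reader head, 48 mm from the seat point. A logger pushed straight down meets the flares with its axis about 17 mm above home; it takes 10 to 15 N in all to push it through both clips, then it snaps down onto its seat. A logger merely left lying on the jaws is 10 mm or more too high.
- reader_face (a point): Centre of the front face of the reader head (round dark window, looking at the clips), 48 mm above the table, in line with a seated logger. y points away from the clips. The head is a grey block 56 mm wide, 44 mm long in its sliding direction, its top 72 mm above the table.
- reader_grip (a point): Grip point on the reader head's handle, a square upright black post 22 x 22 mm, from 72 to 113 mm above the table; this point is on its axis, 95 mm above the table, 22 mm behind the face. Sides parallel to the cradle's x and y.
- reader (a joint): Position of the reader head in m: 0 farthest from the clips (face 165 mm from the seat point), growing towards the clips, up to 0.105. About 2 N of friction; stays where it is left; starts between 0 and 0.05. Touches a logger that lies exactly midway at 0.090. A logger in the clips resists, but is pushed along the clips by some 10 N.
- big_weight: Steel knob weight, 44 mm diameter, 75 mm high, upright; origin at the centre of its underside. Bystander.
- small_weight: Steel knob weight, 32 mm diameter, 54 mm high, upright; origin at the centre of its underside. Bystander.
- bottle: White plastic bottle, 54 mm diameter, 130 mm high, upright; origin at the centre of its underside. Bystander.
- can: Plain metal can, 84 mm diameter, 110 mm high, upright; origin at the centre of its underside. Bystander.
- screwdriver: Screwdriver about 200 mm long with a red handle, lying on the table between tray and cradle. Bystander.
Not all that is in view belongs to the job. What is shaped like the part that bears long_logger_mid but green or turquoise is not meant.

How it is judged (in metres and radians):
On the way, in this order (a step that is already met when the one before it is completed fails the run):
1. the longer logger is fully home in both clips, flat end towards the reader head (z of long_logger_mid in the frame of cradle_seat between -0.003 and 0.003 m and x of long_logger_mid in the frame of cradle_seat between -0.003 and 0.003 m and y of long_logger_mid in the frame of cradle_seat between -0.012 and 0.012 m and angle between the y axis of long_logger_mid and the y axis of cradle_seat, either way round below 0.05 rad and y of long_logger_flat in the frame of cradle_seat above 0.05 m), for 0.2 s.
2. the reader head rests against the logger's flat end, logger still home (all of step 1 and y of long_logger_flat in the frame of reader_face between -0.003 and 0.003 m), for 0.2 s.
At the end, for the whole second after the job is handed in: The longer logger is at rest in both clips: within 3 mm of home in height and sideways, 12 mm of midway, 0.05 rad of parallel, flat end towards the reader; the reader's face within 3 mm of that end; both released and still; nothing else shifted over 30 mm or knocked over (all of step 2 and linear speed of long_logger below 0.02 m/s and velocity of joint reader below 0.01 m/s); the robot touches nothing.
It fails at once if the shorter logger is shifted by more than 30 mm (distance of short_logger_mid from where it was at the start of the episode above 0.03 m).
It fails at once if another loose thing is shifted by more than 30 mm (distance of any of big_weight, small_weight, bottle, can, screwdriver from where it was at the start of the episode above 0.03 m).
It fails at once if a weight, the bottle or the can is knocked over (angle between any of big_weight, small_weight, bottle, can's own z axis and vertical above 0.5 rad).
It also fails if it takes over 51 s, if anything falls off the work surface, if the arm or the gripper's body presses on something with over 40 N, if the wrist force passes 120 N, or if a joint passes its speed limit or range.

## Working session

There is one attempt and no reset: what is moved stays moved. The work goes in short steps, Python scripts to look and compute and a shell command to move; the robot and the scene stay as the last step left them, time stands still between calls to the robot, and variables do not carry over. Pictures are saved under pics/ and viewed, at most 10 in all, crops included, and the job is handed in when it is done.

```bash
mkdir -p pics; ls; python3 - <<'E'
from workcell import bot
import cv2,numpy as np
for n in("top","scene"):
    im=bot.camera(n); cv2.imwrite(f"pics/{n}0.png",im[:,:,::-1])
    c=bot.calibration(n); print(n,c["vfov"],c["cx"],c["cy"],np.round(c["camera_from_world"],4).tolist(), [k for k in c])
o=bot.get_obs(); print(o["time"],o["ee_pos"],o["tcp_rot"],o["opening"])
E
```

```text
pics
top 45.97234522956303 316.3749524175809 247.80692677413256 [[0.03, -0.9995, 0.0039, -0.1355], [-0.9875, -0.0303, -0.1547, 0.5205], [0.1547, 0.0008, -0.988, 1.3802], [0.0, 0.0, 0.0, 1.0]] ['vfov', 'cx', 'cy', 'camera_from_world']
scene 53.96877963002734 318.7882132833064 237.7294620499276 [[-0.2103, 0.9774, -0.0207, 0.1942], [0.532, 0.0966, -0.8412, -0.2101], [-0.8202, -0.1879, -0.5403, 1.5607], [0.0, 0.0, 0.0, 1.0]] ['vfov', 'cx', 'cy', 'camera_from_world']
0.1 [ 0.24396505 -0.49263909  0.19184388] [-1.79929427e+02 -6.80122387e-04  2.63463452e+01] 0.08547941292503478
```

View pics/top0.png

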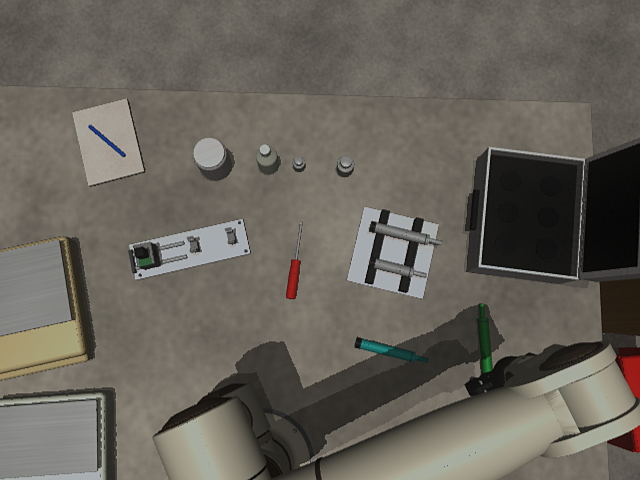

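View pics/scene0.png

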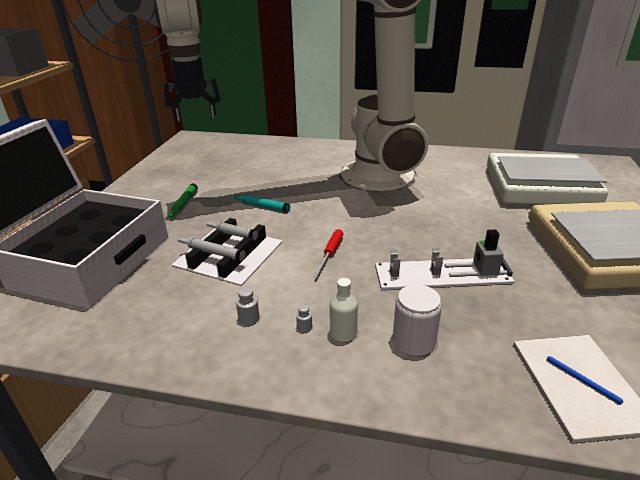

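The top view shows the long logger at about (372,228) to (440,243), flat end on the left. The short one is below it at (375,265). The cradle clips are at (195,245) and (232,237), and the reader is at about (145,255). I'll zoom in on both.

```bash
python3 - <<'E'
import cv2,numpy as np
im=cv2.imread("pics/top0.png")
a=cv2.resize(im[205:280,120:260],None,fx=5,fy=5,interpolation=cv2.INTER_CUBIC)[:300]
a=cv2.resize(im[212:284,122:255],(798,432)[:2],interpolation=cv2.INTER_CUBIC)
a=cv2.resize(im[215:285,125:255],(650,350),interpolation=cv2.INTER_CUBIC)
b=cv2.resize(im[203:253,345:450],(525,250),interpolation=cv2.INTER_CUBIC)
o=np.zeros((600,650,3),np.uint8);o[:350]=a;o[350:,:525]=b
cv2.imwrite("pics/crop0.png",o)
E
```

```text
(no output)
```

View pics/crop0.png

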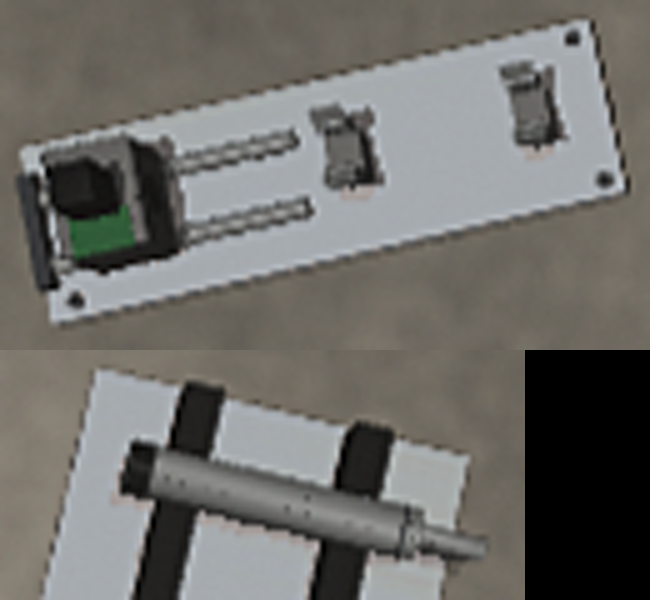

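Crop: the cradle plate's corners are at full-picture pixels (129.4,244.6), (243.4,218.6), (250.4,253) and (136,279.6). The logger's flat end is at (372.6,227) and its shoulder at (428,239.6).

```bash
cat >h.py <<'E'
from workcell import bot
import numpy as np,cv2
def ray(c,uv,z):
    T=np.array(c["camera_from_world"]);f=240/np.tan(np.radians(c["vfov"]/2))
    d=T[:3,:3].T@np.array([(uv[0]-c["cx"])/f,(uv[1]-c["cy"])/f,1]);o=-T[:3,:3].T@T[:3,3]
    return o+d*(z-o[2])/d[2]
def proj(c,p):
    T=np.array(c["camera_from_world"]);f=240/np.tan(np.radians(c["vfov"]/2))
    q=T[:3,:3]@np.asarray(p)+T[:3,3];return np.array([c["cx"]+f*q[0]/q[2],c["cy"]+f*q[1]/q[2]])
E
python3 - <<'E'
from h import *
c=bot.calibration("top")
P=[ray(c,u,.01) for u in[(129.4,244.6),(243.4,218.6),(250.4,253),(136,279.6)]]
for i in range(4): print(P[i].round(4),np.linalg.norm(P[i]-P[i-1]).round(4))
y=(P[0]+P[3]-P[1]-P[2])[:2];y/=np.linalg.norm(y);C=sum(P)[:2]/4
seat=C-y*.065;print("seat",seat,"yaw of y",np.degrees(np.arctan2(y[1],y[0])))
for d in(.048,-.048):print(proj(c,[*(seat+y*d),.048]))
f,s=ray(c,(372.6,227),.042),ray(c,(428,239.6),.042)
d=f-s;print("log",f,s,np.linalg.norm(d),(f+s)/2,np.degrees(np.arctan2(d[1],d[0])))
E
```

```text
[0.5228 0.3601 0.01  ] 0.0926
[0.5999 0.0713 0.01  ] 0.2989
[0.5106 0.0489 0.01  ] 0.092
[0.4334 0.3361 0.01  ] 0.2973
seat [0.53348707 0.14132457] yaw of y 104.98315045964758
[193.39866899 244.94975985]
[231.0258207  236.29317402]
log [ 0.58169743 -0.259909    0.042     ] [ 0.55370335 -0.39980679  0.042     ] 0.14267116145426414 [ 0.56770039 -0.3298579   0.042     ] 78.68434822155457
```

```bash
python3 -m crank '[{"gripper":85,"travel":[60,0,-2],"twist":[0,0,0]},{"gripper":85,"travel":[60,0,-2],"twist":[0,0,0]},{"gripper":85,"travel":[60,0,-2],"twist":[0,0,0]},{"gripper":85,"travel":[60,0,-2],"twist":[0,0,0]},{"gripper":85,"travel":[60,0,0],"twist":[0,0,0]},{"gripper":85,"travel":[60,0,0],"twist":[0,0,0]},{"gripper":85,"travel":[0,0,0],"twist":[0,0,-0.183]},{"gripper":85,"travel":[0,0,0],"twist":[0,0,-0.183]},{"gripper":85,"travel":[0,0,0],"twist":[0,0,-0.183]},{"gripper":85,"travel":[0,0,0],"twist":[0,0,-0.183]},{"gripper":85,"travel":[0,0,0],"twist":[0,0,-0.183]},{"gripper":85,"travel":[0,0,0],"twist":[0,0,0]}]' 80
python3 - <<'E'
from h import *
c=bot.calibration("wrist");im=bot.camera("wrist");cv2.imwrite("pics/w1.png",im[:,:,::-1])
import json;json.dump({k:np.array(v).tolist() for k,v in c.items()},open("w1.json","w"))
o=bot.get_obs();print(o["time"],o["ee_pos"],o["tcp_rot"],o["q"])
E
```

```text
time: 1.6
ee_pos: [0.5666, -0.3331, 0.2]
tcp_rot: [-180.0, -0.0, 78.7]
wrist_force: [0.5, 0.4, 0.1]
opening: 0.0848
grasp_force: 0.0
1.65 [ 0.56659451 -0.33307574  0.20007713] [-1.79962272e+02 -1.25217632e-02  7.85338978e+01] [-3.04491658e+01  2.10097334e+01  2.99183639e+01  9.89483795e+01
 -4.31577026e-04  7.10169323e+01]
```

View pics/w1.png

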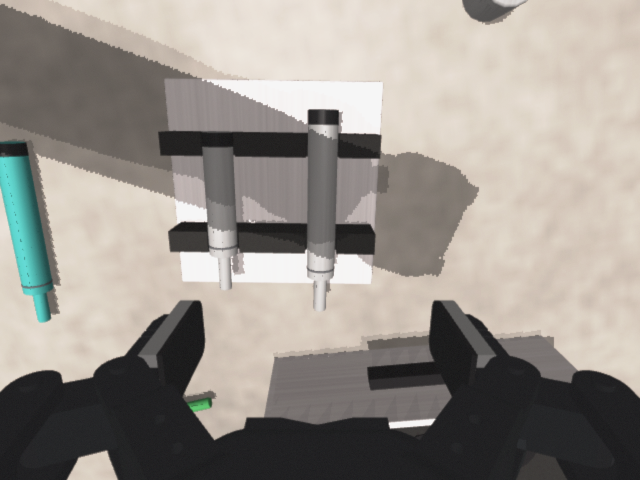

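Wrist view: the long logger is centred at (323.5,110) at its flat end and (320.5,277) at its shoulder, in the tray's right-hand groove. The grey bystander is out of the way.

```bash
python3 - <<'E'
from h import *
import json
c=json.load(open("w1.json"))
T=np.array(c["camera_from_world"]);print("cam",(-T[:3,:3].T@T[:3,3]).round(3))
f=ray(c,(323.5,110),.055)
a,b=ray(c,(323.5,125),.042),ray(c,(320.5,268),.042)
for z in(.042,.048,.055):
  s=ray(c,(320.5,277),z);print(s,np.linalg.norm(f-s))
print("flat",f);d=(a-b)[:2];d/=np.linalg.norm(d);print(np.degrees(np.arctan2(d[1],d[0])),a,b)
n=np.array([d[1],-d[0]]);p=np.array([.5666,-.3331]);m=f[:2]-.075*d
print("mid",m,"err along/perp of tool",(m-p)@d,(a[:2]-p)@n,(b[:2]-p)@n)
E
```

```text
cam [ 0.581 -0.262  0.379]
[ 0.55689712 -0.40001739  0.042     ] 0.1495886728864025
[ 0.55733121 -0.39755455  0.048     ] 0.14669053379263655
[ 0.55783765 -0.39468123  0.055     ] 0.14360763716221497
flat [ 0.58780267 -0.25423461  0.055     ]
77.78795144409979 [ 0.58578743 -0.26569145  0.042     ] [ 0.5586372  -0.39113851  0.042     ]
mid [ 0.57193789 -0.32753747] err along/perp of tool 0.00656578249012001 0.004494292793663446 0.004494292793663447
```

```bash
python3 -m crank '[{"gripper":70,"travel":[6,4,50],"twist":[0,0,0.014]},{"gripper":70,"travel":[0,0,50],"twist":[0,0,0]},{"gripper":70,"travel":[0,0,40],"twist":[0,0,0]},{"gripper":70,"travel":[0,0,28],"twist":[0,0,0]},{"gripper":70,"travel":[0,0,10],"twist":[0,0,0]},{"gripper":70,"travel":[0,0,0],"twist":[0,0,0]},{"gripper":15,"travel":[0,0,0],"twist":[0,0,0]},{"gripper":15,"travel":[0,0,0],"twist":[0,0,0]},{"gripper":15,"travel":[0,0,0],"twist":[0,0,0]},{"gripper":15,"travel":[0,0,0],"twist":[0,0,0]},{"gripper":15,"travel":[0,0,0],"twist":[0,0,0]},{"gripper":15,"travel":[0,0,0],"twist":[0,0,0]}]' 80
```

```text
time: 3.15
ee_pos: [0.5717, -0.328, 0.0224]
tcp_rot: [-180.0, -0.0, 78.0]
wrist_force: [-0.4, 0.1, -0.8]
opening: 0.0151
grasp_force: 0.0
```

```bash
python3 - <<'E'
from h import *
im=bot.camera("wrist");cv2.imwrite("pics/w2.png",im[:,:,::-1])
o=bot.get_obs();print(o["time"],o["ee_pos"],o["tcp_rot"],o["opening"],o["grasp_force"])
E
```

```text
3.2 [ 0.57177998 -0.32799818  0.02246274] [-1.79999123e+02 -2.94955167e-04  7.79681039e+01] 0.015368703358978575 0.0
```

View pics/w2.png

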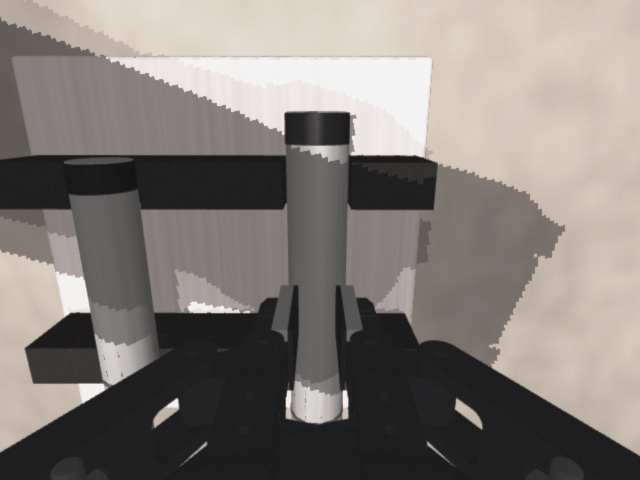

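The fingers straddle the logger around (318,330), but the opening reads 15 mm with no force, which doesn't fit a 26 mm cylinder. I'll close all the way to see whether the fingers stop on it.

```bash
python3 -m crank '[{"gripper":0,"travel":[0,0,0],"twist":[0,0,0]},{"gripper":0,"travel":[0,0,0],"twist":[0,0,0]},{"gripper":0,"travel":[0,0,0],"twist":[0,0,0]},{"gripper":0,"travel":[0,0,0],"twist":[0,0,0]}]' 80
python3 - <<'E'
from h import *
im=bot.camera("wrist");cv2.imwrite("pics/w3.png",im[:,:,::-1])
o=bot.get_obs();print(o["time"],o["ee_pos"],o["opening"],o["grasp_force"],o["wrist_force"])
E
```

```text
time: 3.7
ee_pos: [0.5718, -0.328, 0.0225]
tcp_rot: [-180.0, -0.0, 78.0]
wrist_force: [0.5, -0.8, 1.6]
opening: -0.0002
grasp_force: 0.0
3.75 [ 0.57178857 -0.32802054  0.02250374] 4.420411110992186e-05 0.0 [ 0.34638774 -0.06923363  0.06372973]
```

View pics/w3.png

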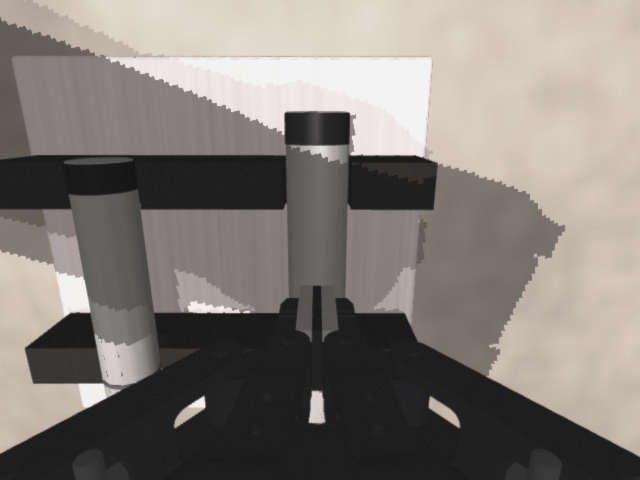

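The fingers shut over the logger without touching it, so they must really be above it, although the TCP reads z = 22 mm. I'll check the real heights against the picture.

```bash
python3 - <<'E'
from h import *
c=bot.calibration("wrist");o=bot.get_obs()
f=240/np.tan(np.radians(c["vfov"]/2));T=np.array(c["camera_from_world"])
C=-T[:3,:3].T@T[:3,3];print("f",f,"cam",C.round(4),"fwd",T[2,:3].round(3),"q",o["q"].round(2))
print("tcp px",proj(c,o["ee_pos"]))
d=np.array([np.cos(np.radians(77.8)),np.sin(np.radians(77.8))])
m=np.array([.5719,-.3275])
for t in(.075,-.075,0):print(t,proj(c,[*(m+t*d),.055]),proj(c,[*(m+t*d),.042]))
n=np.array([d[1],-d[0]])
for s in(-.013,.013):print("band edge",proj(c,[*(m+.07*d+s*n),.042]))
# foam bars & tray corners predicted
tc=m-.045*n
for u,v in((-.1,.1),(.1,.1)):print("tray corner",proj(c,[*(tc+u*n+v*d),.006]))
E
```

```text
f 386.05429968333897 cam [ 0.5872 -0.2568  0.2014] fwd [-0.06  -0.277 -0.959] q [-29.84  19.92   8.83  78.91   0.    72.19]
tcp px [316.30578197 273.80084428]
0.075 [316.89157526 113.50744269] [316.89980438 114.13281074]
-0.075 [315.62547204 446.77621572] [315.71298943 425.92068775]
0 [316.17480582 302.17837043] [316.23356461 289.16050515]
band edge [284.15564688 127.18335158]
band edge [349.54340636 127.43848797]
tray corner [ 5.29446302 57.91692981]
tray corner [435.40970529  59.59836488]
```

The wrist calibration fits the scene: the band edges and tray corners fall where they should. The finger tips, however, appear nearer the camera than the reported TCP. I'll check this independently with the scene camera.

```bash
python3 - <<'E'
from h import *
c=bot.calibration("scene");im=bot.camera("scene")
o=bot.get_obs();p=o["ee_pos"]
for z in(0,.013,.03,.05,.07):print(z,proj(c,[.244,-.4926,.1919+z]).round(1),proj(c,p+[0,0,z]).round(1))
y=np.array([np.sin(np.radians(26.3)),-np.cos(np.radians(26.3)),0])
for s in(-1,1):print("open tips expected",proj(c,np.array([.244,-.4926,.205])+s*.0427*y).round(1))
a=cv2.resize(cv2.imread("pics/scene0.png")[50:140,150:250],(400,360),interpolation=cv2.INTER_CUBIC)
b=cv2.resize(im[170:260,160:260,::-1],(400,360),interpolation=cv2.INTER_CUBIC)
cv2.imwrite("pics/tips.png",np.hstack([a,b]))
E
```

```text
0 [199.2 136.7] [216.8 255.7]
0.013 [198.4 132.3] [216.  251.2]
0.03 [197.5 126.5] [215.  245.4]
0.05 [196.3 119.6] [213.8 238.3]
0.07 [195.2 112.6] [212.6 231.1]
open tips expected [213.6 130.7]
open tips expected [183.1 133.8]
```

View pics/tips.png

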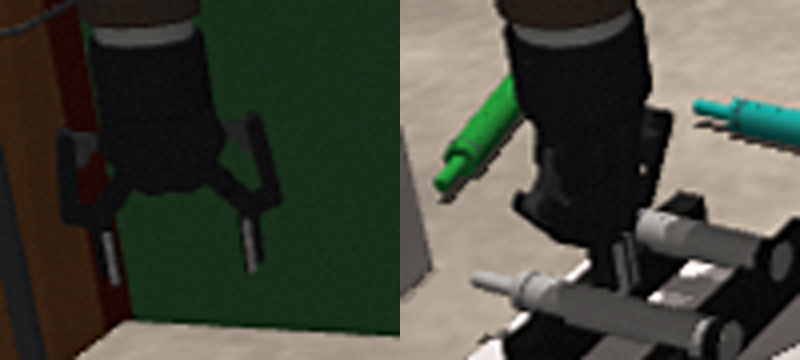

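Left crop: the open tips are at about (178.7,120.7) and (213,117), roughly 13 px above where they should be. The real finger tips are therefore about 38 mm behind the reported TCP, which agrees with the wrist view. So I'll open, go down another 38 mm, and grasp while watching the forces.

```bash
python3 -m crank '[{"gripper":70,"travel":[0,0,0],"twist":[0,0,0]},{"gripper":70,"travel":[0,0,0],"twist":[0,0,0]},{"gripper":70,"travel":[0,0,0],"twist":[0,0,0]},{"gripper":70,"travel":[0,0,0],"twist":[0,0,0]},{"gripper":70,"travel":[0,0,0],"twist":[0,0,0]},{"gripper":70,"travel":[0,0,14],"twist":[0,0,0]},{"gripper":70,"travel":[0,0,12],"twist":[0,0,0]},{"gripper":70,"travel":[0,0,6],"twist":[0,0,0]},{"gripper":70,"travel":[0,0,6],"twist":[0,0,0]},{"gripper":70,"travel":[0,0,0],"twist":[0,0,0]}]' 80
python3 -m crank '[{"gripper":10,"travel":[0,0,0],"twist":[0,0,0]},{"gripper":10,"travel":[0,0,0],"twist":[0,0,0]},{"gripper":10,"travel":[0,0,0],"twist":[0,0,0]},{"gripper":10,"travel":[0,0,0],"twist":[0,0,0]},{"gripper":10,"travel":[0,0,0],"twist":[0,0,0]}]' 80
```

```text
time: 5.05
ee_pos: [0.5716, -0.3279, -0.016]
tcp_rot: [-180.0, -0.0, 78.0]
wrist_force: [-0.3, -0.4, 0.0]
opening: 0.0699
grasp_force: 0.0
time: 5.68
ee_pos: [0.5722, -0.3282, -0.0148]
tcp_rot: [179.9, 0.0, 78.0]
wrist_force: [0.1, 0.6, 5.3]
opening: 0.0239
grasp_force: 78.4
```

It is gripped, but the opening of 23.9 mm is under the 26 mm diameter and there is some upward force, so the pads may be holding above the axis. I'll regrip 6 mm lower.

```bash
python3 -m crank '[{"gripper":50,"travel":[0,0,0],"twist":[0,0,0]},{"gripper":50,"travel":[0,0,0],"twist":[0,0,0]},{"gripper":50,"travel":[0,0,0],"twist":[0,0,0]},{"gripper":50,"travel":[0,0,4],"twist":[0,0,0]},{"gripper":50,"travel":[0,0,4],"twist":[0,0,0]},{"gripper":50,"travel":[0,0,0],"twist":[0,0,0]}]' 60
python3 -m crank '[{"gripper":10,"travel":[0,0,0],"twist":[0,0,0]},{"gripper":10,"travel":[0,0,0],"twist":[0,0,0]},{"gripper":10,"travel":[0,0,0],"twist":[0,0,0]},{"gripper":10,"travel":[0,0,0],"twist":[0,0,0]}]' 60
```

```text
time: 6.42
ee_pos: [0.5714, -0.3278, -0.0242]
tcp_rot: [-179.9, -0.0, 78.0]
wrist_force: [0.3, -0.1, 0.1]
opening: 0.05
grasp_force: 0.0
time: 6.92
ee_pos: [0.5718, -0.328, -0.0233]
tcp_rot: [180.0, 0.0, 78.0]
wrist_force: [-0.3, 1.3, 1.8]
opening: 0.0243
grasp_force: 58.8
```

The opening varies with grip force (23.9 mm at 80 N, 24.3 mm at 60 N). That is pad compliance, so this is a full-diameter grip. Now I'll lift it and carry it over.

```bash
python3 -m crank '[{"gripper":10,"travel":[0,0,0],"twist":[0,0,0]},{"gripper":10,"travel":[0,0,-20],"twist":[0,0,0]},{"gripper":10,"travel":[0,0,-42],"twist":[0,0,0]},{"gripper":10,"travel":[0,0,-42],"twist":[0,0,0]},{"gripper":10,"travel":[0,0,0],"twist":[0,0,0]}]' 90
python3 -m crank '[{"gripper":10,"travel":[30,-9,0],"twist":[0,0,0]},{"gripper":10,"travel":[52,-15.5,0],"twist":[0,0,0]},{"gripper":10,"travel":[52,-15.5,0],"twist":[0,0,0]},{"gripper":10,"travel":[52,-15.5,0],"twist":[0,0,0]},{"gripper":10,"travel":[52,-15.5,0],"twist":[0,0,0]},{"gripper":10,"travel":[52,-15.5,0],"twist":[0,0,0]},{"gripper":10,"travel":[52,-15.5,0],"twist":[0,0,0]},{"gripper":10,"travel":[52,-15.5,0],"twist":[0,0,0]},{"gripper":10,"travel":[39,-12,0],"twist":[0,0,0]},{"gripper":10,"travel":[18,-5,0],"twist":[0,0,-0.157]},{"gripper":10,"travel":[0,0,0],"twist":[0,0,-0.157]},{"gripper":10,"travel":[0,0,0],"twist":[0,0,-0.157]}]'
python3 - <<'E'
from h import *
import json
for n in("wrist","scene"):
  c=bot.calibration(n);im=bot.camera(n);cv2.imwrite(f"pics/{n}4.png",im[:,:,::-1])
  json.dump({k:np.array(v).tolist() for k,v in c.items()},open(n+"4.json","w"))
o=bot.get_obs();print(o["time"],o["ee_pos"],o["tcp_rot"],o["opening"],o["wrist_force"])
E
```

```text
time: 7.55
ee_pos: [0.5737, -0.3291, 0.0856]
tcp_rot: [179.6, 0.1, 78.0]
wrist_force: [0.3, 0.2, -3.3]
opening: 0.024
grasp_force: 88.5
time: 9.05
ee_pos: [0.5337, 0.1415, 0.0797]
tcp_rot: [-179.9, 0.0, 105.3]
wrist_force: [-0.2, 0.1, -3.5]
opening: 0.0242
grasp_force: 88.7
9.15 [0.53378364 0.14116626 0.07977301] [-1.79929470e+02 -2.04033003e-03  1.05076893e+02] 0.023595617654797348 [ 1.02491677 -0.59283843 -3.3917884 ]
```

View pics/wrist4.png

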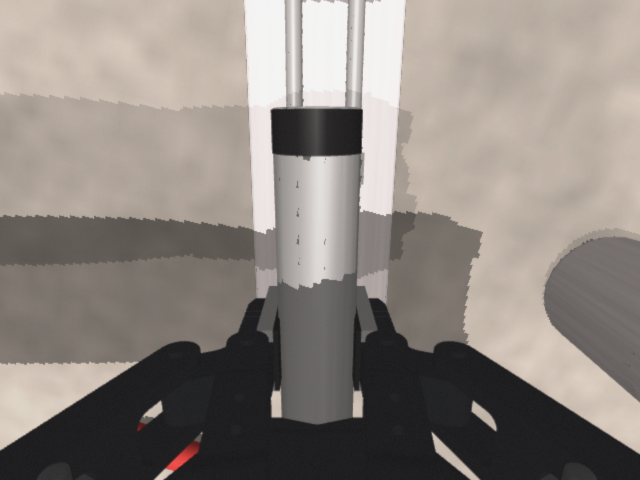

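Wrist view: the logger is held straight, its band at columns 271–362 and its axis at column 317. The plate's edges run (245,0)–(262,297) and (406,0)–(383,297). The clips are hidden under the logger.

```bash
python3 - <<'E'
from h import *
import json
c=json.load(open("wrist4.json"));p=np.array([.53378,.14117]);yw=np.radians(105.08)
d=np.array([np.cos(yw),np.sin(yw)]);n=np.array([d[1],-d[0]])
R=lambda u,v,z:((ray(c,(u,v),z)[:2]-p)@d,(ray(c,(u,v),z)[:2]-p)@n)
L=[R(245,0,.01),R(262,297,.01)];Q=[R(406,0,.01),R(383,297,.01)]
for l,q in zip(L,Q):print("plate edges",np.round(l,4),np.round(q,4),"w",round(q[1]-l[1],4),"ctr",round((q[1]+l[1])/2,4))
print("cx",c["cx"])
f=386.05;T=np.array(c["camera_from_world"])
for z in(.13,.135,.14,.145,.15,.155):
  a,b=R(271.5,130,z),R(362,130,z)
  print(z,"band w",round(b[1]-a[1],4),"ctr",round((a[1]+b[1])/2,4),"flat at",round(R(317,108,z+.013)[0],4),"low ctr",round(R(317.3,400,z)[1],4))
# scene: plate corners predicted + reader
c2=json.load(open("scene4.json"))
s=np.array([.5335,.1413])
for x,y,z in((-.047,.215,.01),(.047,.215,.01),(-.047,-.085,.01),(.047,-.085,.01),(0,.048,.065),(0,-.048,.065)):print((x,y,z),proj(c2,[*(s+x*n+y*d),z]).round(1))
im=cv2.imread("pics/scene4.png");a=cv2.resize(im[180:310,350:550],(800,520),interpolation=cv2.INTER_CUBIC);cv2.imwrite("pics/s4c.png",a)
E
```

```text
plate edges [ 0.139  -0.0411] [0.1394 0.0504] w 0.0916 ctr 0.0047
plate edges [-0.0459 -0.038 ] [-0.0454  0.0472] w 0.0852 ctr 0.0046
cx 316.5637449221989
0.13 band w 0.0291 ctr 0.0002 flat at 0.0767 low ctr 0.0009
0.135 band w 0.0279 ctr 0.0002 flat at 0.0765 low ctr 0.0009
0.14 band w 0.0268 ctr 0.0002 flat at 0.0763 low ctr 0.0009
0.145 band w 0.0257 ctr 0.0002 flat at 0.0762 low ctr 0.0009
0.15 band w 0.0246 ctr 0.0002 flat at 0.076 low ctr 0.0008
0.155 band w 0.0234 ctr 0.0002 flat at 0.0759 low ctr 0.0008
(-0.047, 0.215, 0.01) [497.9 255.9]
(0.047, 0.215, 0.01) [513.4 279.8]
(-0.047, -0.085, 0.01) [374.2 261.7]
(0.047, -0.085, 0.01) [380.6 286.3]
(0, 0.048, 0.065) [437.1 251.2]
(0, -0.048, 0.065) [394.8 253.2]
```

View pics/s4c.png

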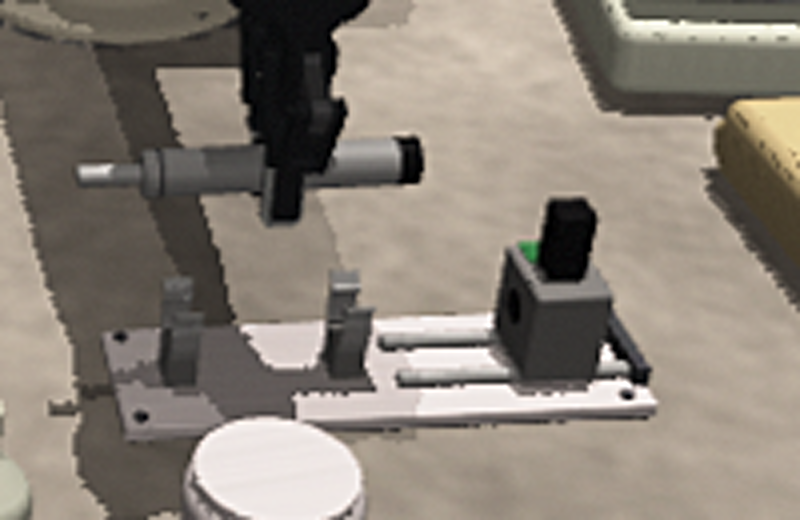

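The plate axis lies about 4.6 mm towards tool +y of the logger, the yaw matches, and the logger's flat end is 76 mm ahead of the tool. In the scene crop the clip mouths are at about (396,255) and (438,253), which agrees along y. I'll shift 4 mm, go down to just above the jaws, and look there, where parallax is small.

```bash
python3 -m crank '[{"gripper":10,"travel":[0,4,20],"twist":[0,0,0]},{"gripper":10,"travel":[0,0,25],"twist":[0,0,0]},{"gripper":10,"travel":[0,0,13],"twist":[0,0,0]},{"gripper":10,"travel":[0,0,0],"twist":[0,0,0]},{"gripper":10,"travel":[0,0,0],"twist":[0,0,0]}]' 90
python3 - <<'E'
from h import *
import json
c=bot.calibration("wrist");im=bot.camera("wrist");cv2.imwrite("pics/wrist5.png",im[:,:,::-1])
json.dump({k:np.array(v).tolist() for k,v in c.items()},open("wrist5.json","w"))
o=bot.get_obs();print(o["time"],o["ee_pos"],o["tcp_rot"],o["wrist_force"])
cv2.imwrite("pics/w5c.png",cv2.resize(im[60:330,200:440,::-1],(534,600),interpolation=cv2.INTER_CUBIC))
E
```

```text
time: 9.78
ee_pos: [0.5386, 0.1422, 0.0234]
tcp_rot: [179.9, -0.0, 104.9]
wrist_force: [0.5, 0.6, -2.7]
opening: 0.0239
grasp_force: 88.7
9.825 [0.53869357 0.14228883 0.02356085] [ 1.79915038e+02 -2.03886572e-03  1.04916678e+02] [-0.13929687  0.45214119 -2.97096386]
```

View pics/w5c.png

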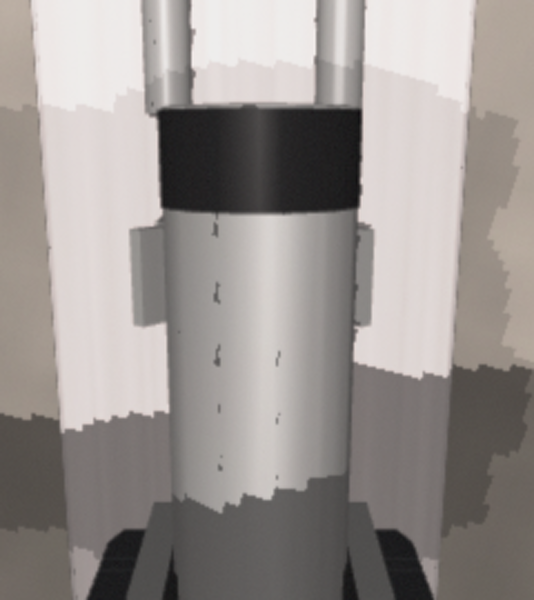

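Crop: clip b's jaws show on both sides of the logger, outer edges at crop columns 131 and 373 (centre 252), rows 228–325. The logger's axis is at column 261, so the tool is about 1.3 mm too far towards +y. I'll check the along-axis position by code.

```bash
python3 - <<'E'
from h import *
import json
c=json.load(open("wrist5.json"));p=np.array([.5387,.1423]);yw=np.radians(104.92)
d=np.array([np.cos(yw),np.sin(yw)]);n=np.array([d[1],-d[0]])
def R(u,v,z):
  q=ray(c,(u/2.222+200,v/2.222+60),z)[:2]-p;return np.round((q@d*1e3,q@n*1e3),1)
print("jaw L",R(131,228,.065),R(133,325,.065),"R",R(373,228,.065),R(372,325,.065))
print("log",R(167,275,.089),R(355,275,.089),"flat",R(260,107,.102))
print("plate",R(48,250,.01),R(462,250,.01),R(35,20,.01),R(474,20,.01))
E
```

```text
jaw L [ 58.8 -20. ] [ 43.1 -20.4] R [58.8 18.2] [43.1 18.7]
log [ 55. -12.] [55.  12.9] flat [75.8  0.3]
plate [ 48.3 -46.8] [48.4 45.5] [ 95.8 -46.2] [95.8 44.8]
```

```bash
python3 -m crank '[{"gripper":10,"travel":[2,-1.2,0],"twist":[0,0,0]},{"gripper":10,"travel":[0,0,12],"twist":[0,0,0]},{"gripper":10,"travel":[0,0,8],"twist":[0,0,0]},{"gripper":10,"travel":[0,0,4],"twist":[0,0,0]},{"gripper":10,"travel":[0,0,4],"twist":[0,0,0]},{"gripper":10,"travel":[0,0,0],"twist":[0,0,0]}]' 110
python3 -m crank '[{"gripper":10,"travel":[0,0,3],"twist":[0,0,0]},{"gripper":10,"travel":[0,0,3],"twist":[0,0,0]},{"gripper":10,"travel":[0,0,0],"twist":[0,0,0]}]'
python3 -m crank '[{"gripper":10,"travel":[0,0,3],"twist":[0,0,0]},{"gripper":10,"travel":[0,0,0],"twist":[0,0,0]}]'
```

```text
time: 10.58
ee_pos: [0.5363, 0.1438, -0.0058]
tcp_rot: [-180.0, -0.0, 104.9]
wrist_force: [0.2, -0.3, -2.1]
opening: 0.0228
grasp_force: 108.6
time: 10.95
ee_pos: [0.5368, 0.144, -0.009]
tcp_rot: [179.9, 0.0, 105.0]
wrist_force: [-9.1, 0.2, 21.2]
opening: 0.0233
grasp_force: 112.2
time: 11.2
ee_pos: [0.5369, 0.144, -0.0091]
tcp_rot: [179.8, 0.0, 105.0]
wrist_force: [-19.5, -4.6, 44.8]
opening: 0.0234
grasp_force: 115.0
```

The push stalls at 45 N up with −19.5 N along x, so the logger sits too far towards tool +y and one jaw takes the load. I'll back up 9 mm, shift −2 mm, and push again gently.

```bash
python3 -m crank '[{"gripper":10,"travel":[0,0,-6],"twist":[0,0,0]},{"gripper":10,"travel":[0,0,-3],"twist":[0,0,0]},{"gripper":10,"travel":[0,0,0],"twist":[0,0,0]}]'
python3 -m crank '[{"gripper":10,"travel":[0,-2,0],"twist":[0,0,0]},{"gripper":10,"travel":[0,0,3],"twist":[0,0,0]},{"gripper":10,"travel":[0,0,2],"twist":[0,0,0]},{"gripper":10,"travel":[0,0,0],"twist":[0,0,0]}]'
python3 - <<'E'
from h import *
o=bot.get_obs();print(o["torque"],o["wrist_force"])
E
```

```text
time: 11.58
ee_pos: [0.5361, 0.1437, -0.0068]
tcp_rot: [-179.9, -0.0, 105.0]
wrist_force: [2.3, 1.8, -12.2]
opening: 0.0232
grasp_force: 109.1
time: 12.08
ee_pos: [0.5356, 0.1438, -0.0088]
tcp_rot: [179.8, -0.0, 105.0]
wrist_force: [-0.6, 3.3, 4.9]
opening: 0.0233
grasp_force: 111.8
[ 0.21414028 -0.2448143  -0.03079665] [-0.57817298  3.25903207  4.92496713]
```

Lifting met a −12 N pull (−2.5 N is the weight), so the clips already hold the logger and the 45 N may have been its seat. With the −2 mm shift the side force is gone. I'll press once more to check that the stop is firm.

```bash
python3 -m crank '[{"gripper":10,"travel":[0,0,2],"twist":[0,0,0]},{"gripper":10,"travel":[0,0,2],"twist":[0,0,0]},{"gripper":10,"travel":[0,0,0],"twist":[0,0,0]}]'
python3 - <<'E'
from h import *
import json
for n in("wrist","scene"):
  c=bot.calibration(n);im=bot.camera(n);cv2.imwrite(f"pics/{n}6.png",im[:,:,::-1])
  json.dump({k:np.array(v).tolist() for k,v in c.items()},open(n+"6.json","w"))
W=cv2.cvtColor(cv2.imread("pics/wrist6.png"),cv2.COLOR_BGR2GRAY).astype(int)
for r in(112,120,128):
  x=np.where(W[r,230:420]<60)[0]+230;print("band",r,x.min() if len(x) else 0,x.max() if len(x) else 0)
c5=cv2.cvtColor(cv2.imread("pics/wrist5.png"),cv2.COLOR_BGR2GRAY).astype(int)
x=np.where(c5[130,230:420]<60)[0]+230;print("before",x.min(),x.max())
print("row180 grads",[(i,W[180,i]) for i in range(236,400,4)])
o=bot.get_obs();print(o["time"],o["ee_pos"],o["wrist_force"],o["torque"])
E
```

```text
time: 12.45
ee_pos: [0.5358, 0.1439, -0.0091]
tcp_rot: [179.7, -0.0, 105.0]
wrist_force: [-11.6, -1.0, 36.2]
opening: 0.023
grasp_force: 115.0
band 112 278 362
band 120 279 362
band 128 279 361
before 272 361
row180 grads [(236, np.int64(216)), (240, np.int64(213)), (244, np.int64(214)), (248, np.int64(215)), (252, np.int64(215)), (256, np.int64(203)), (260, np.int64(197)), (264, np.int64(115)), (268, np.int64(90)), (272, np.int64(95)), (276, np.int64(148)), (280, np.int64(123)), (284, np.int64(106)), (288, np.int64(135)), (292, np.int64(144)), (296, np.int64(153)), (300, np.int64(163)), (304, np.int64(178)), (308, np.int64(192)), (312, np.int64(208)), (316, np.int64(221)), (320, np.int64(218)), (324, np.int64(209)), (328, np.int64(194)), (332, np.int64(177)), (336, np.int64(162)), (340, np.int64(157)), (344, np.int64(143)), (348, np.int64(136)), (352, np.int64(125)), (356, np.int64(124)), (360, np.int64(137)), (364, np.int64(117)), (368, np.int64(94)), (372, np.int64(91)), (376, np.int64(103)), (380, np.int64(193)), (384, np.int64(213)), (388, np.int64(215)), (392, np.int64(215)), (396, np.int64(214))]
12.55 [ 0.53586255  0.14386843 -0.00904431] [-12.97008782   0.39356725  36.32998162] [-0.55691469  2.58326348  0.01068054]
```

The stop is firm at the same height both times. The band narrowed from 90 to 84 px, which puts the axis at about 47 mm (home is 48), and at row 180 both jaws and logger are centred on column 320. I'll ease off, open, rise, and measure both ends by code.

```bash
python3 -m crank '[{"gripper":10,"travel":[0,0,-3],"twist":[0,0,0]},{"gripper":50,"travel":[0,0,0],"twist":[0,0,0]},{"gripper":50,"travel":[0,0,0],"twist":[0,0,0]},{"gripper":50,"travel":[0,0,0],"twist":[0,0,0]},{"gripper":50,"travel":[0,0,-40],"twist":[0,0,0]},{"gripper":50,"travel":[0,0,-55],"twist":[0,0,0]},{"gripper":50,"travel":[0,0,-55],"twist":[0,0,0]},{"gripper":50,"travel":[0,0,-10],"twist":[0,0,0]},{"gripper":50,"travel":[0,0,0],"twist":[0,0,0]}]'
python3 - <<'E'
from h import *
import json
for n in("wrist","scene"):
  c=bot.calibration(n);im=bot.camera(n);cv2.imwrite(f"pics/{n}7.png",im[:,:,::-1])
  json.dump({k:np.array(v).tolist() for k,v in c.items()},open(n+"7.json","w"))
c=json.load(open("wrist7.json"));o=bot.get_obs();print(o["time"],o["ee_pos"],o["tcp_rot"])
yw=np.radians(105);d=np.array([np.cos(yw),np.sin(yw)]);n=np.array([d[1],-d[0]])
s=o["ee_pos"][:2]
for z in(.048,.058):
  for t in(.075,.07,0,-.03,-.07):
    a,b=[proj(c,[*(s+t*d+k*n),z]) for k in(-.013,.013)];print(z,t,a.round(1),b.round(1))
W=cv2.cvtColor(cv2.imread("pics/wrist7.png"),cv2.COLOR_BGR2GRAY).astype(int)
for r in list(range(90,330,12)):print(r,W[r,286:354:2].tolist())
print("col",W[90:330:3,320].tolist())
E
```

```text
time: 13.68
ee_pos: [0.5348, 0.1433, 0.1485]
tcp_rot: [180.0, 0.0, 104.9]
wrist_force: [-1.0, 0.7, -0.3]
opening: 0.0499
grasp_force: 0.0
13.775 [0.53385324 0.1430567  0.14661485] [-1.79848922e+02  6.94753792e-04  1.04949690e+02]
0.048 0.075 [295.8 117.8] [333.4 117.8]
0.048 0.07 [296.  125.3] [333.3 125.3]
0.048 0 [297.4 222.7] [332.2 222.7]
0.048 -0.03 [297.9 260.5] [331.7 260.5]
0.048 -0.07 [298.6 307.6] [331.2 307.6]
0.058 0.075 [295.1 117.7] [334.  117.7]
0.058 0.07 [295.2 125.5] [333.9 125.5]
0.058 0 [296.7 226.2] [332.7 226.2]
0.058 -0.03 [297.3 265.1] [332.2 265.1]
0.058 -0.07 [298.  313.6] [331.6 313.6]
90 [241, 239, 164, 179, 210, 225, 180, 155, 152, 240, 240, 241, 241, 240, 241, 241, 241, 241, 241, 240, 241, 241, 241, 239, 240, 185, 162, 184, 227, 207, 173, 142, 235, 241]
102 [231, 228, 154, 156, 181, 206, 159, 138, 143, 229, 230, 235, 233, 232, 232, 232, 232, 231, 230, 228, 233, 233, 233, 232, 229, 140, 147, 163, 206, 173, 149, 131, 224, 230]
114 [230, 228, 166, 145, 177, 212, 162, 136, 31, 31, 32, 35, 35, 38, 44, 62, 74, 65, 55, 45, 38, 36, 35, 33, 31, 28, 57, 158, 205, 
[... 2582 characters left out ...]
15, 114, 113, 98, 101, 109, 115, 120, 122, 120, 120, 121, 121, 116, 117, 111, 107, 102, 92, 101, 112, 114, 115, 114, 114, 115, 116, 115, 115]
318 [189, 185, 185, 145, 137, 121, 118, 119, 122, 124, 120, 118, 113, 102, 112, 119, 122, 119, 114, 101, 109, 112, 112, 113, 112, 112, 111, 112, 113, 111, 112, 112, 112, 114]
col [241, 233, 232, 231, 231, 231, 230, 130, 65, 65, 63, 64, 62, 115, 228, 227, 227, 227, 225, 225, 224, 224, 223, 221, 221, 220, 219, 219, 218, 217, 217, 216, 215, 215, 213, 213, 212, 211, 210, 208, 205, 123, 101, 100, 100, 99, 99, 99, 99, 99, 99, 98, 98, 98, 99, 98, 98, 97, 96, 97, 124, 124, 124, 123, 122, 122, 123, 123, 123, 122, 121, 66, 121, 120, 119, 120, 119, 122, 120, 120]
```

By code: the logger's width is 37 px at row 126 and 33–34 px at row 234, as predicted for an untilted axis at 48 mm. It is centred in both clips (jaws 320.3 against logger 320.2, and 318.5 against 317.8). Next I'll find its place along the clips and the reader's post.

```bash
python3 - <<'E'
from h import *
import json
c=json.load(open("wrist7.json"));p=np.array([.53385,.14306]);yw=np.radians(104.95)
d=np.array([np.cos(yw),np.sin(yw)]);n=np.array([d[1],-d[0]])
R=lambda u,v,z:(((ray(c,(u,v),z)[:2]-p)@d*1e3).round(1),((ray(c,(u,v),z)[:2]-p)@n*1e3).round(1))
W=cv2.cvtColor(cv2.imread("pics/wrist7.png"),cv2.COLOR_BGR2GRAY).astype(int)
print("col296",W[136:180,296].tolist());print("col296",W[262:312,296].tolist())
print("flat",R(320,112,.061),"jawb",R(296,145,.065),R(296,168,.065),"jawa ctr",R(318.5,288,.065),"jawb ctr",R(320.3,156,.065))
print("rails row90",R(297,90,.03),R(342,90,.03))
c2=json.load(open("scene4.json"));s=np.array([.5348,.1443])
for y in(.137,.147,.157,.167,.177,.187):print(y,proj(c2,[*(s+y*d),.113]).round(1),"face bottom z.072 ctr",proj(c2,[*(s+(y-.022)*d),.072]).round(1))
S=cv2.cvtColor(cv2.imread("pics/scene7.png"),cv2.COLOR_BGR2GRAY).astype(int)
for r in(228,232,236,240,244):print(r,S[r,470:506].tolist())
E
```

```text
col296 [229, 229, 230, 229, 229, 229, 229, 222, 174, 127, 122, 127, 127, 128, 127, 127, 127, 128, 128, 127, 128, 128, 127, 127, 127, 127, 128, 128, 128, 126, 127, 127, 128, 144, 193, 225, 227, 228, 227, 227, 227, 227, 228, 228]
col296 [130, 127, 124, 126, 136, 152, 153, 150, 138, 132, 114, 113, 112, 111, 106, 84, 91, 100, 101, 101, 101, 101, 101, 102, 101, 102, 101, 101, 101, 102, 103, 100, 102, 103, 103, 115, 145, 153, 133, 116, 114, 114, 113, 113, 115, 114, 113, 114, 113, 114]
flat (np.float64(78.5), np.float64(3.5)) jawb (np.float64(57.6), np.float64(-12.3)) (np.float64(42.5), np.float64(-12.5)) jawa ctr (np.float64(-45.4), np.float64(2.8)) jawb ctr (np.float64(50.4), np.float64(3.8))
rails row90 (np.float64(94.4), np.float64(-12.9)) (np.float64(94.4), np.float64(19.6))
0.137 [481.  231.9] face bottom z.072 ctr [468.3 247.8]
0.147 [485.5 231.7] face bottom z.072 ctr [472.7 247.6]
0.157 [490.  231.5] face bottom z.072 ctr [477.1 247.4]
0.167 [494.5 231.3] face bottom z.072 ctr [481.5 247.2]
0.177 [499.  231.1] face bottom z.072 ctr [485.9 247. ]
0.187 [503.4 231. ] face bottom z.07
[... 158 characters left out ...]
, 165, 160, 158, 161, 161, 161, 160, 159, 159]
232 [173, 172, 172, 170, 170, 171, 169, 168, 166, 163, 161, 159, 159, 157, 163, 179, 92, 2, 7, 20, 21, 19, 19, 21, 18, 18, 11, 26, 87, 153, 164, 159, 162, 161, 161, 162]
236 [171, 170, 166, 162, 164, 166, 165, 167, 166, 166, 163, 164, 164, 166, 178, 105, 19, 2, 5, 10, 9, 9, 9, 8, 11, 6, 10, 5, 0, 149, 174, 168, 165, 165, 165, 165]
240 [172, 171, 171, 170, 169, 172, 174, 175, 178, 148, 140, 145, 143, 149, 101, 30, 0, 4, 6, 8, 8, 8, 11, 6, 11, 9, 1, 0, 149, 174, 167, 163, 166, 165, 167, 165]
244 [163, 167, 169, 171, 174, 187, 89, 29, 98, 139, 142, 101, 98, 93, 36, 1, 3, 6, 10, 7, 11, 7, 12, 11, 10, 3, 0, 96, 166, 174, 172, 168, 171, 172, 175, 175]
```

The logger is 1 mm from midway. The post is at about 162 mm from the seat along the cradle (joint about 0.025, which is plausible). I'll go over it and down around it.

```bash
python3 -m crank '[{"gripper":70,"travel":[40,2.7,0],"twist":[0,0,0]},{"gripper":70,"travel":[50,0,0],"twist":[0,0,0]},{"gripper":70,"travel":[50,0,0],"twist":[0,0,0]},{"gripper":70,"travel":[23,0,0],"twist":[0,0,0]},{"gripper":70,"travel":[0,0,0],"twist":[0,0,0]},{"gripper":70,"travel":[0,0,0],"twist":[0,0,0]}]' 30
python3 - <<'E'
from h import *
c=bot.calibration("wrist");im=bot.camera("wrist");cv2.imwrite("pics/wrist8.png",im[:,:,::-1])
o=bot.get_obs();p=o["ee_pos"];print(o["time"],p,o["tcp_rot"])
yw=np.radians(o["tcp_rot"][2]);d=np.array([np.cos(yw),np.sin(yw)]);n=np.array([d[1],-d[0]])
for x,y in((-11,-11),(11,-11),(-11,11),(11,11)):print("post top corner pred",(x,y),proj(c,[*(p[:2]+x*1e-3*n+y*1e-3*d),.113]).round(1))
W=cv2.cvtColor(im,cv2.COLOR_RGB2GRAY).astype(int)
for r in range(170,340,10):print(r,W[r,270:370:4].tolist())
E
```

```text
time: 14.52
ee_pos: [0.4948, 0.3007, 0.1473]
tcp_rot: [-179.9, 0.0, 104.9]
wrist_force: [-0.0, -0.0, 0.4]
opening: 0.0697
grasp_force: 0.0
14.575 [0.49501163 0.30047523 0.14766726] [-1.79927387e+02  3.40851591e-02  1.04913053e+02]
post top corner pred (-11, -11) [297.6 269.3]
post top corner pred (11, -11) [334.9 269.4]
post top corner pred (-11, 11) [297.2 233.6]
post top corner pred (11, 11) [335.4 233.7]
170 [181, 239, 240, 240, 240, 148, 192, 148, 234, 239, 238, 239, 240, 238, 237, 238, 139, 183, 156, 230, 236, 236, 235, 178, 161]
180 [241, 241, 240, 240, 240, 151, 187, 149, 233, 239, 238, 239, 239, 238, 237, 237, 141, 182, 156, 230, 235, 236, 235, 235, 235]
190 [240, 241, 239, 71, 69, 69, 67, 69, 68, 69, 68, 68, 67, 68, 68, 66, 68, 68, 68, 68, 68, 115, 225, 235, 234]
200 [240, 240, 128, 157, 158, 156, 156, 155, 155, 153, 153, 153, 153, 152, 151, 152, 151, 151, 149, 149, 148, 146, 95, 142, 222]
210 [239, 240, 141, 142, 143, 140, 141, 142, 142, 152, 151, 151, 151, 150, 148, 148, 148, 148, 144, 137, 78, 85, 108, 126, 123]
220 [238, 155, 138, 138, 138, 139, 138, 138, 22, 22, 23, 24,
[... 711 characters left out ...]
4, 163, 161, 163, 161, 108, 120, 103, 162, 161, 161, 162, 160, 159]
290 [160, 164, 164, 160, 162, 156, 112, 116, 103, 163, 162, 163, 161, 162, 163, 161, 108, 117, 104, 161, 161, 160, 161, 159, 159]
300 [158, 163, 164, 160, 163, 156, 111, 115, 96, 125, 125, 125, 123, 124, 126, 123, 110, 118, 106, 161, 161, 159, 163, 160, 158]
310 [159, 162, 163, 160, 160, 159, 157, 162, 138, 125, 126, 126, 125, 127, 125, 123, 163, 164, 156, 161, 162, 158, 161, 160, 159]
320 [159, 162, 163, 159, 161, 159, 159, 157, 72, 78, 78, 77, 76, 76, 79, 78, 127, 155, 158, 161, 162, 157, 161, 159, 154]
330 [160, 161, 163, 157, 160, 159, 158, 125, 33, 26, 32, 38, 42, 31, 29, 24, 120, 127, 159, 162, 161, 158, 160, 158, 146]
```

The post's top is within about 2 mm of the prediction (columns 301–336, near edge at row 266). I'll go down and grip.

```bash
python3 -m crank '[{"gripper":70,"travel":[2,1.2,40],"twist":[0,0,0]},{"gripper":70,"travel":[0,0,40],"twist":[0,0,0]},{"gripper":70,"travel":[0,0,18],"twist":[0,0,0]},{"gripper":70,"travel":[0,0,7],"twist":[0,0,0]},{"gripper":70,"travel":[0,0,0],"twist":[0,0,0]},{"gripper":5,"travel":[0,0,0],"twist":[0,0,0]},{"gripper":5,"travel":[0,0,0],"twist":[0,0,0]},{"gripper":5,"travel":[0,0,0],"twist":[0,0,0]},{"gripper":5,"travel":[0,0,0],"twist":[0,0,0]},{"gripper":5,"travel":[0,0,0],"twist":[0,0,0]}]' 30
```

```text
time: 15.82
ee_pos: [0.4942, 0.3035, 0.0444]
tcp_rot: [-179.9, -0.0, 105.0]
wrist_force: [-10.7, -4.0, 8.3]
opening: 0.0216
grasp_force: 32.3
```

```bash
python3 -m crank '[{"gripper":5,"travel":[-8,-1,0],"twist":[0,0,0]},{"gripper":5,"travel":[-14,0,0],"twist":[0,0,0]},{"gripper":5,"travel":[-14,0,0],"twist":[0,0,0]},{"gripper":5,"travel":[-10,0,0],"twist":[0,0,0]},{"gripper":5,"travel":[-8,0,0],"twist":[0,0,0]},{"gripper":5,"travel":[0,0,0],"twist":[0,0,0]}]'
python3 -m crank '[{"gripper":5,"travel":[-3,0,0],"twist":[0,0,0]},{"gripper":5,"travel":[-2,0,0],"twist":[0,0,0]},{"gripper":5,"travel":[0,0,0],"twist":[0,0,0]}]'
python3 - <<'E'
from h import *
o=bot.get_obs();d=np.array([-.2588,.9659]);s=np.array([.536,.1462]);print("force along",o["wrist_force"][:2]@d,"along from seat",(o["ee_pos"][:2]-s)@d)
E
```

```text
time: 16.58
ee_pos: [0.5083, 0.2506, 0.0444]
tcp_rot: [-180.0, 0.0, 104.9]
wrist_force: [-5.1, -2.7, 6.1]
opening: 0.0215
grasp_force: 32.0
time: 16.95
ee_pos: [0.5094, 0.2465, 0.0445]
tcp_rot: [-180.0, -0.0, 105.0]
wrist_force: [-4.9, -0.7, 6.6]
opening: 0.0212
grasp_force: 32.0
force along 0.6403139462397903 along from seat 0.10378132508238253
```

```bash
f='from h import *
o=bot.get_obs();d=np.array([-.2588,.9659]);print("F",o["wrist_force"][:2]@d,"pos",(o["ee_pos"][:2]-[.536,.1462])@d)'
for k in 1; do python3 -m crank '[{"gripper":5,"travel":[-1.5,0,0],"twist":[0,0,0]},{"gripper":5,"travel":[0,0,0],"twist":[0,0,0]}]' >/dev/null; python3 -c "$f"
python3 -m crank '[{"gripper":5,"travel":[-1.5,0,0],"twist":[0,0,0]},{"gripper":5,"travel":[0,0,0],"twist":[0,0,0]}]' >/dev/null; python3 -c "$f"; done
```

```text
F 1.129905003271384 pos 0.1024090150619038
F 1.080497134166909 pos 0.1009116936501437
```

```bash
f='from h import *
o=bot.get_obs();d=np.array([-.2588,.9659]);print("F",o["wrist_force"][:2]@d,"pos",(o["ee_pos"][:2]-[.536,.1462])@d)'
python3 -m crank '[{"gripper":5,"travel":[-1.5,0,0],"twist":[0,0,0]},{"gripper":5,"travel":[0,0,0],"twist":[0,0,0]}]' >/dev/null; python3 -c "$f"
python3 -m crank '[{"gripper":5,"travel":[-1.5,0,0],"twist":[0,0,0]},{"gripper":5,"travel":[0,0,0],"twist":[0,0,0]}]' >/dev/null; python3 -c "$f"
```

```text
F 1.4381160539077549 pos 0.09941005211519567
F 8.37536683237532 pos 0.09917112202837854
```

Contact: 8.4 N at 99 mm, as expected. I'll release, rise clear, and verify by code.

```bash
python3 -m crank '[{"gripper":70,"travel":[0,0,0],"twist":[0,0,0]},{"gripper":70,"travel":[0,0,0],"twist":[0,0,0]},{"gripper":70,"travel":[0,0,0],"twist":[0,0,0]},{"gripper":70,"travel":[0,0,0],"twist":[0,0,0]},{"gripper":70,"travel":[0,0,-30],"twist":[0,0,0]},{"gripper":70,"travel":[0,0,-50],"twist":[0,0,0]},{"gripper":70,"travel":[-30,0,-40],"twist":[0,0,0]},{"gripper":70,"travel":[-40,0,0],"twist":[0,0,0]},{"gripper":70,"travel":[-29,0,0],"twist":[0,0,0]},{"gripper":70,"travel":[0,0,0],"twist":[0,0,0]},{"gripper":70,"travel":[0,0,0],"twist":[0,0,0]}]'
python3 - <<'E'
from h import *
c=bot.calibration("wrist");im=bot.camera("wrist");cv2.imwrite("pics/wrist9.png",im[:,:,::-1])
o=bot.get_obs();p=o["ee_pos"];print(o["time"],p,o["tcp_rot"])
d=np.array([-.2588,.9659]);n=np.array([d[1],-d[0]])
A=lambda v,z,u=320:((ray(c,(u,v),z)[:2]-[.536,.1462])@d*1e3).round(1)
W=cv2.cvtColor(im,cv2.COLOR_RGB2GRAY).astype(int)
print("col320",[(r,W[r,320]) for r in range(60,190,2)])
print("col296",W[150:330:3,296].tolist())
for r in(150,170,190,210,240):
  print(r,W[r,290:354:2].tolist())
for z in(.061,.065,.072):print(z,[(v,A(v,z)) for v in range(90,200,15)])
E
```

```text
time: 19.32
ee_pos: [0.537, 0.1453, 0.1634]
tcp_rot: [-180.0, -0.0, 104.9]
wrist_force: [0.7, 0.3, 0.3]
opening: 0.0701
grasp_force: 0.0
19.375 [0.53685932 0.14557026 0.16339172] [-1.79990104e+02 -1.22858379e-02  1.04979232e+02]
col320 [(60, np.int64(78)), (62, np.int64(79)), (64, np.int64(77)), (66, np.int64(80)), (68, np.int64(80)), (70, np.int64(80)), (72, np.int64(82)), (74, np.int64(82)), (76, np.int64(82)), (78, np.int64(82)), (80, np.int64(82)), (82, np.int64(83)), (84, np.int64(82)), (86, np.int64(82)), (88, np.int64(62)), (90, np.int64(30)), (92, np.int64(22)), (94, np.int64(24)), (96, np.int64(76)), (98, np.int64(79)), (100, np.int64(79)), (102, np.int64(107)), (104, np.int64(164)), (106, np.int64(163)), (108, np.int64(161)), (110, np.int64(126)), (112, np.int64(86)), (114, np.int64(106)), (116, np.int64(44)), (118, np.int64(44)), (120, np.int64(45)), (122, np.int64(42)), (124, np.int64(42)), (126, np.int64(44)), (128, np.int64(42)), (130, np.int64(50)), (132, np.int64(170)), (134, np.int64(201)), (136, np.int64(200)), (138, np.int64(200)), (140, np.int64(199)), (142, np.in
[... 1543 characters left out ...]
96, 95, 93, 89, 87, 83, 80, 151, 161, 160, 159, 159, 160, 162, 165, 162, 160, 160]
0.061 [(90, np.float64(92.1)), (105, np.float64(82.4)), (120, np.float64(72.4)), (135, np.float64(62.3)), (150, np.float64(51.9)), (165, np.float64(41.4)), (180, np.float64(30.5)), (195, np.float64(19.5))]
0.065 [(90, np.float64(91.8)), (105, np.float64(82.2)), (120, np.float64(72.4)), (135, np.float64(62.4)), (150, np.float64(52.2)), (165, np.float64(41.8)), (180, np.float64(31.1)), (195, np.float64(20.2))]
0.072 [(90, np.float64(91.3)), (105, np.float64(82.0)), (120, np.float64(72.4)), (135, np.float64(62.7)), (150, np.float64(52.7)), (165, np.float64(42.5)), (180, np.float64(32.1)), (195, np.float64(21.5))]
```

The logger's flat edge is at row 114 (about 76 mm) and the head's edge is right against it at about row 111. Logger and jaws are unchanged, and the gripper is clear.

```bash
python3 -c "
from workcell import bot
print(bot.job_done())"
```

```text
the job is handed in; nothing more can be done
None
```

I handed the job in; no verdict came back, but by my measurements the longer logger is home in both clips about 1 mm from midway, flat end to the reader, with the reader head released after meeting it at 8.4 N and the gripper clear.

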